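# Unlock the parts tray and tip its discs into the orange corner

### The arm

A 6-joint arm with a two-finger parallel gripper is mounted at the origin on the work surface. World frame = base frame: x ahead of the robot, y to its left, z up, the work surface at z = 0. Lengths are in m, angles in degrees, forces in N, time in s.
With the tool pointing down it reaches from about 0.375 to 0.9 m from the base axis. Payload 3.1 kg.
Tool frame: the origin (TCP) lies on the centre line of the jaws, within the pads' length; the fingertips stand 25 mm ahead of it and the grasp point (between the pads) lies 6 mm ahead of it; z points along the fingers, y is the line along which they close (so a half turn about z gives the same grasp; the last joint's range is limited). The gripper opens to 87 mm and grips with 3 to 60 N. Pads are 19 mm wide; open, the fingers measure 117 mm over their backs; the gripper's body (75 mm by 190 mm) begins 51 mm behind the grasp point.
Start: joints at [-76.633, 30.224, 82.088, -0, 67.689, -10.227], TCP at [0.25, -0.573, 0.211] pointing down, gripper open.
Joint ranges: [-176.69, 176.69], [-43.24, 126.21], [12.49, 139.97], [-82, 262], [0, 151.66], [-163.58, 163.58]. Speed limits (degrees/s): [159.86, 159.86, 180, 180, 180, 180].

### API

Orientations are given as a 3x3 rotation matrix whose columns are the frame's x, y, z axes.
In Python, from rig import bot, cams, models gives the robot as it stands. The module is installed in compiled form; this text tells all that it offers.
- The arm moves only by the shell command python3 -m handwheel 'ROWS' [OPENING]. ROWS is JSON, a list of rows, each a list of 6 numbers: the shift along the world's x, y, z each as a share of 1 m, from -1 to 1, then the turn, a rotation vector about the world's x, y, z each as a share of 2 rad, from -1 to 1. In form: [[dx, dy, dz, wx, wy, wz], ...]. A call has exactly 8 rows; each row is the pose to reach, as a shift and turn from the pose commanded when the call began; what a row does not reach only later rows make up. A row lasts 1/12 s, in which the tool goes at most 41.7 mm and 7.16 degrees, less where a joint would pass 70% of its speed; a pose out of reach is approached as far as the arm can. A call with a number of a shift or a turn outside -1 to 1 is refused whole. A call with a gripper value outside its range is refused whole. OPENING is the opening, from -1 (shut) to 1 (fully open), so that 0 is half open, set as the call begins (- or left out, the last holds). The fingers move at their own pace and stop on an object; the grip force is fixed at half the most. Time passes only in rows, so rows that repeat a pose let the fingers close, or fill a call up. It gives the time, the measured TCP pose, the force, the opening and the grip force at its end, in the units of the state.
- bot.read_state(): the state, without advancing time (a new reading comes with each control period).
- cams.capture(name): name is "scene" or "top" or "wrist"; returns (picture, depth): 384x512x3 uint8, blue, green, red; 384x512 float32, m along the optical axis (not along the pixel's ray), 0 where there is no reading.
- cams.calibration(name): a dict with "mtx" (3x3 intrinsics, pixels), "R" (3x3) and "t" (3): a world point X has camera coordinates R X + t; the wrist camera has in their place "tool_from_camera" (4x4, takes a point from camera to tool coordinates, whose origin is the TCP and whose axes are the flange's). Camera axes: x right, y down, z forward; pixel columns grow to the right and rows downward; lengths in m; the calibration is good to about 2 mm. A picture is of the moment at which its call begins: read the wrist's pose just before it. calibration takes no time and is no camera call.
- bot.hand_in(): hands the job in; it is judged then, once.
Trained networks look in the newest picture that a camera, given by its name, has taken for a name from the list of things; names that differ only in an ending like _2 or _b are one class to them, and where a whole thing is asked for, a point or a joint stands for the part that bears it (a point fixed in the world has none). Each returns a list of dicts, best first, with "conf" (0 to 1); they miss things now and then, are a little off and sometimes report something else, mostly with a low value. They report only what shows in the picture. A call takes as long as a camera call. They do not tell look-alikes from the thing itself.
- models.spot_in(query, camera): "position" ([column, row] in pixels, amid what is visible of it).
- models.tip_of(query, camera): "position" ([column, row] in pixels: a listed point, or the origin of a listed thing).
The state is a dict: "time_s": time; "joint_positions": joint angles; "qvel": joint speeds; "tau": joint torques, N m; "position": TCP position; "tcp_rot": TCP orientation; "force": force on the tool from outside, world axes, zero at the start; "moment": the same for the moment, N m; "opening": opening from 0.0 (shut) to 1.0 (fully open); "grasp_force": force on a finger pad.
Only numpy, scipy, OpenCV 4.12 (cv2) and the standard library are available. Lean on these libraries where they do the work, as an engineer would, in place of code of your own. Each camera call takes 0.05 s, during which the arm holds its last target. There are 200 camera calls.

### The job

Draw the red-headed locking pin up out of the tray's lug, hang it by its collar in the blue notch beside it and let go of it. Then lift the white tray by its black handle grip well clear of its base and tip it steeply towards its orange corner until all three discs have slid together into that corner. Finish while still holding the tray up, steady and clearly tilted, with the discs in it, the pin still hanging in its notch and everything else on the bench left where it was.

Things in the scene. Friction and masses are not known exactly. Their poses are not given: they have to be found in the camera images.
- base: fixed dark steel base plate 190 (x) x 167 (y) x 12 mm, aluminium lips 5 mm high. Origin on the bench below the tray's centre, z up. The tray sits on it at z = 12 mm, axes parallel. At x = -40, y = -68 mm, under the tray's lug, a brass post with a vertical bore 10 mm wide (post top z = 37.5, bore bottom 15.5 mm). At x = 45 mm, on the same -y side, the blue notched bracket.
- notch (a point): parking notch of the blue bracket: point on its top face, 44 mm above the bench, where the pin is to hang. A slot 12 mm wide along base x between prongs 6 mm thick and 9 mm wide, open above, below and outward (base -y), 12 mm long each way from this point. Let the pin down into it from above till its collar rests on the prongs; its tip then hangs 17 mm above the bench.
- pin: upright loose locking pin, 40 g, 60 mm long: steel shank 8 mm diameter, 27 mm long; collar 20 mm diameter, 4 mm thick; red grip 12 mm diameter, 29 mm long. Origin at the shank's tip, z towards the grip. At the start the collar rests on the tray's lug, 44 mm above the bench, the shank passes through the lug's 10 mm hole, 20.5 mm into the post's bore; 30 mm straight up frees it.
- pin_grip (a point): middle of the pin's red grip, 53 mm above the pin's tip, 22 mm above the collar's upper face. Best pinched from above with the fingers closing along the base's x axis; nothing within 55 mm of it stands higher than the collar.
- tray: white plastic parts tray, loose (about 250 g, plus 3 discs): open box 150 (x) x 110 (y) x 32 mm high, walls and floor 3 mm. Origin under its centre, z up. A lug 5 mm thick sticks out 26 mm at rim height from its -y wall (hole at x = -40, y = -68 mm). One inner corner, at -x +y, is orange. A steel handle arches over its middle along x.
- tray_grip (a point): centre of the black grip block on the tray's handle, 75 mm above the tray's underside, over the tray's centre: 60 mm along tray x, 14 mm thick along tray y (fingers close along y), 24 mm high. Below it is 51 mm of free space over the floor except for the discs.
- tray_corner (a point): the orange inner corner of the tray, on its inner floor where the two walls meet; at x = -72, y = 52, z = 3 mm in the tray's frame.
- part0: polished brass disc lying loose on the tray's inner floor, 18 mm in diameter, 7 mm thick, 14 g, origin at the centre of its underside. Friction on the tray 0.21 to 0.32: it starts to slide at 12 to 18 degrees, but along a wall needs more; a tray tilted by about 40 degrees straight down its orange diagonal gathers all three in the corner within about 2 s.
- part1: polished steel disc lying loose on the tray's inner floor, 18 mm in diameter, 7 mm thick, 14 g, origin at the centre of its underside. Friction on the tray 0.21 to 0.32: it starts to slide at 12 to 18 degrees, but along a wall needs more; a tray tilted by about 40 degrees straight down its orange diagonal gathers all three in the corner within about 2 s.
- part2: polished brass disc lying loose on the tray's inner floor, 18 mm in diameter, 7 mm thick, 14 g, origin at the centre of its underside. Friction on the tray 0.21 to 0.32: it starts to slide at 12 to 18 degrees, but along a wall needs more; a tray tilted by about 40 degrees straight down its orange diagonal gathers all three in the corner within about 2 s.
- loupe: bystander: orange eye loupe standing near the tray, 34 mm wide, 44 mm high; origin at its underside, to be left alone
- dish: bystander: small white two-part dish near the tray, 50 x 70 x 18 mm; origin at its underside, to be left alone
- tweezers: bystander: tweezers with green grip lying near the base, about 138 mm long, 10 mm wide, 6 mm high; origin at its underside, to be left alone
- driver: bystander: screwdriver with yellow handle lying on the bench, 130 mm long; origin at its underside, to be left alone
- oil_jar: bystander: small amber jar, 42 mm wide, 50 mm high; origin at its underside, to be left alone
- green_case: bystander: green case 60 x 45 x 28 mm; origin at its underside, to be left alone
- black_case: bystander: black case 90 x 50 x 30 mm; origin at its underside, to be left alone
Mind the look-alikes: they are no part of the job. What is shaped like the tray but purple is not meant.

How it is judged (in metres and radians):
On the way, in this order (a step that is already met when the one before it is completed fails the run):
1. the pin hangs upright in the blue notch, let go (horizontal distance between pin and notch below 0.009 m and z of pin in the frame of base between 0.013 and 0.021 m and angle between pin's own z axis and vertical below 0.15 rad and contact force between the fingers and pin below 0.1 N), for 0.3 s.
2. the tray is lifted off its base by the gripper, the pin still parked (all of step 1 and height (world z) of tray_corner above 0.04 m and contact force between the fingers and tray above 1 N and contact force between tray and base below 0.1 N), for 0.2 s.
At the end, for the whole second after the job is handed in: Tray held only by the gripper, still, tilted 20 to 57 degrees, its orange inner corner over 40 mm above the bench; each disc's origin within 55 mm of that corner, at rest; the pin upright in the notch, untouched, within 9 mm of its centre and 4 mm of its resting height (all of step 2 and angle between tray's own z axis and vertical between 0.35 and 1 rad and linear speed of each of tray, part0, part1, part2 below 0.03 m/s and angular speed of tray below 0.15 rad/s and distance between each of part0, part1, part2 and tray_corner below 0.055 m); the arm keeps its last pose, push and grip.
It fails at once if a bystander (loupe, dish, tweezers, screwdriver, jar or case) is moved by more than 25 mm (distance of any of loupe, dish, tweezers, driver, oil_jar, green_case, black_case from where it was at the start of the episode above 0.025 m).
It also fails if it takes over 64 s, if anything falls off the work surface, if the arm or the gripper's body presses on something with over 40 N, if the wrist force passes 120 N, or if a joint passes its speed limit or range.

## Working session

There is one attempt and no reset: what is moved stays moved. The work goes in short steps, Python scripts to look and compute and a shell command to move; the robot and the scene stay as the last step left them, time stands still between calls to the robot, and variables do not carry over. Pictures are saved under pics/ and viewed, at most 10 in all, crops included, and the job is handed in when it is done.

```bash
mkdir -p pics
cat > h.py <<'E'
import numpy as np, cv2
from rig import bot,cams,models
def W(cam,px,depth=None,z=None,st=None):
    c=cams.calibration(cam);K=c["mtx"]
    r=np.linalg.inv(K)@np.array([px[0],px[1],1.])
    if cam=="wrist":
        T=np.array(c["tool_from_camera"]);R0=np.array(st["tcp_rot"]);p=np.array(st["position"])
        A=R0@T[:3,:3];o=R0@T[:3,3]+p
    else:
        A=np.array(c["R"]).T;o=-A@np.array(c["t"])
    d=A@r
    return o+d*((z-o[2])/d[2] if z is not None else depth)
def dp(D,px,k=2):
    u,v=int(round(px[0])),int(round(px[1]));w=D[max(0,v-k):v+k+1,max(0,u-k):u+k+1];w=w[w>0]
    return float(np.median(w)) if w.size else float('nan')
E
python3 - <<'E'
from h import *
ims=[]
for n in("top","scene"):
    I,D=cams.capture(n);ims.append(I)
    for q in("pin_grip","notch","tray_grip","tray_corner","base","pin"):
        for r in models.tip_of(q,n)[:3]:
            p=r["position"];print(n,q,round(r["conf"],2),np.round(p),np.round(W(n,p,dp(D,p)),3))
cv2.imwrite("pics/a.png",cv2.resize(ims[0],(800,600)));cv2.imwrite("pics/b.png",cv2.resize(ims[1],(800,600)))
print(bot.read_state())
E
```

```text
top pin_grip 0.43 [310. 225.] [ 0.515 -0.17   0.077]
top pin_grip 0.42 [270. 248.] [ 0.457 -0.071  0.016]
top pin_grip 0.24 [293. 227.] [ 0.51  -0.133  0.02 ]
top notch 0.92 [300. 191.] [ 0.604 -0.148  0.039]
top tray_grip 0.68 [279. 217.] [ 0.531 -0.091  0.098]
top tray_grip 0.58 [167. 257.] [0.43  0.182 0.085]
top tray_corner 0.9 [171. 291.] [0.34  0.186 0.004]
top tray_corner 0.66 [269. 249.] [ 0.452 -0.069  0.016]
scene pin_grip 0.55 [188. 206.] [ 0.516 -0.169  0.07 ]
scene pin_grip 0.33 [223. 210.] [ 0.545 -0.085  0.015]
scene notch 0.79 [213. 233.] [ 0.608 -0.155  0.042]
scene tray_grip 0.93 [270. 134.] [0.427 0.171 0.068]
scene tray_grip 0.63 [221. 189.] [ 0.541 -0.083  0.101]
scene tray_corner 0.85 [258. 130.] [0.34  0.193 0.011]
scene tray_corner 0.69 [211. 188.] [ 0.519 -0.098  0.096]
scene base 0.77 [222. 212.] [ 0.547 -0.089  0.016]
scene base 0.74 [211. 186.] [ 0.517 -0.096  0.099]
scene pin 0.58 [188. 216.] [ 0.521 -0.176  0.036]
{'time_s': 0.7, 'joint_positions': array([-7.66326840e+01,  3.02220430e+01,  8.20878792e+01, -8.97745838e-04,
        6.76875157e+01, -1.02284119e+01]), 'qvel': array([ 0.03099224, -0.03626584, -0.04819206,  0.03217352,  0.02565582,
       -0.00073252]), 'tau': array([-9.91788256e-04, -4.39860857e+01, -1.76948780e+01,  6.32799324e-02,
        5.05197316e-02, -2.37645730e-05]), 'position': array([ 0.25018355, -0.57272573,  0.21096309]), 'tcp_rot': array([[ 9.16390197e-01,  4.00286157e-01, -3.76442713e-06],
       [ 4.00286156e-01, -9.16390196e-01, -4.68570656e-05],
       [-2.22059188e-05,  4.14325075e-05, -9.99999999e-01]]), 'force': array([-0.19171888,  0.52272419,  0.16856377]), 'moment': array([-0.04014711,  0.03224433, -0.00741877]), 'grasp_force': 0.0, 'opening': 0.9961591816457015}
```

View pics/a.png

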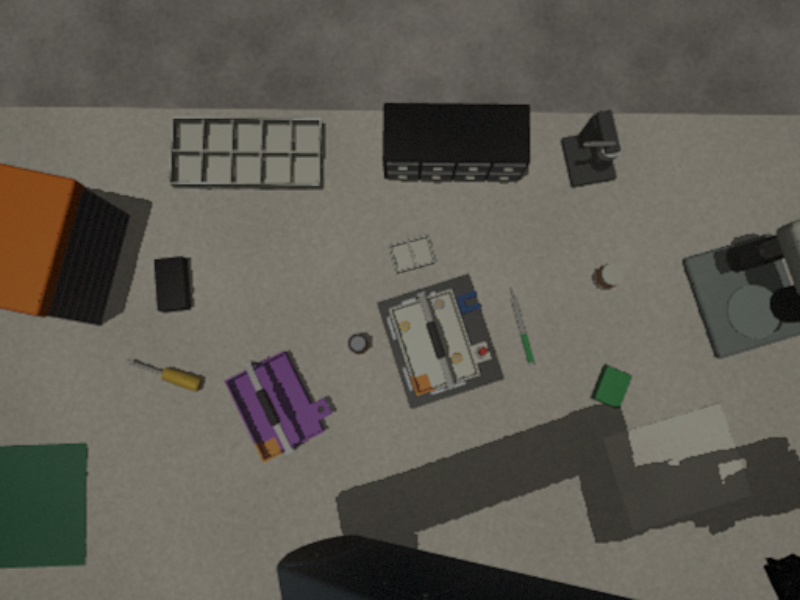

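View pics/b.png

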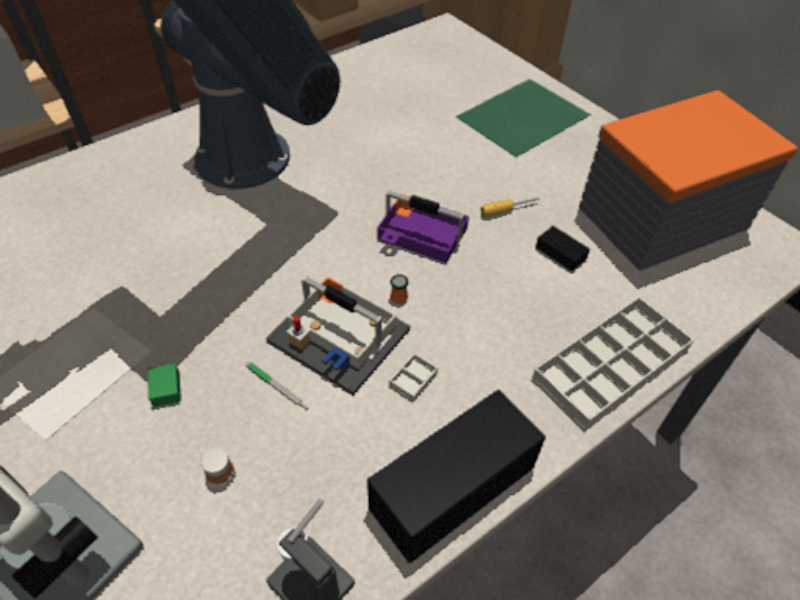

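The white tray is at about (440,340) in the top view (800x600), with its red pin at (483,352), blue notch at (468,300) and orange corner at (421,384). The look-alike is the purple tray at (275,405). In the scene view the white tray is at (345,320) and the purple one at (425,230). I choose the white one. Its base yaw is about 17°.

I'll move over it and check close up with the wrist camera.

```bash
python3 -m handwheel '[[0.28,0.43,0.07,0,0,0.728],[0.28,0.43,0.07,0,0,0.728],[0.28,0.43,0.07,0,0,0.728],[0.28,0.43,0.07,0,0,0.728],[0.28,0.43,0.07,0,0,0.728],[0.28,0.43,0.07,0,0,0.728],[0.28,0.43,0.07,0,0,0.728],[0.28,0.43,0.07,0,0,0.728]]' 1
python3 - <<'E'
from h import *
s=bot.read_state();p=s["position"];R=s["tcp_rot"];print(p,np.degrees(np.arctan2(R[1,1],R[0,1])))
E
```

```text
time_s: 1.37
position: [0.4312, -0.2942, 0.2566]
tcp_rot: [[0.153, 0.988, 0.0], [0.988, -0.153, -0.0], [-0.0, 0.001, -1.0]]
force: [0.4, 0.2, 0.0]
opening: 1.005
grasp_force: 0.0
[ 0.43115471 -0.29418689  0.25655563] -8.776869886412937
```

```bash
python3 -m handwheel '[[0.1,0.15,0.025,0,0,0.225],[0.1,0.15,0.025,0,0,0.225],[0.1,0.15,0.025,0,0,0.225],[0.1,0.15,0.025,0,0,0.225],[0.1,0.15,0.025,0,0,0.225],[0.1,0.15,0.025,0,0,0.225],[0.1,0.15,0.025,0,0,0.225],[0.1,0.15,0.025,0,0,0.225]]'
python3 - <<'E'
from h import *
s=bot.read_state();I,D=cams.capture("wrist")
J=cv2.resize(I,(800,600))
for q in("pin_grip","notch","tray_grip","tray_corner","part0","part1"):
    for r in models.tip_of(q,"wrist")[:3]:
        p=r["position"];print(q,round(r["conf"],2),np.round(p),np.round(W("wrist",p,dp(D,p),st=s),4))
cv2.imwrite("pics/c.png",J);np.savez("c.npz",I=I,D=D,pos=s["position"],R=s["tcp_rot"])
E
```

```text
time_s: 2.03
position: [0.5298, -0.1466, 0.2808]
tcp_rot: [[-0.287, 0.958, -0.001], [0.958, 0.287, -0.0], [-0.0, -0.001, -1.0]]
force: [-0.5, -0.3, -0.5]
opening: 0.999
grasp_force: 0.0
pin_grip 0.75 [282. 109.] [ 0.5331 -0.0856  0.0985]
pin_grip 0.55 [246. 171.] [ 0.5171 -0.1635  0.0768]
notch 0.81 [313. 176.] [ 0.6066 -0.1611  0.0113]
notch 0.39 [275. 103.] [ 0.5257 -0.0828  0.0805]
tray_grip 0.81 [279. 112.] [ 0.532  -0.0897  0.0985]
tray_corner 0.76 [217.  63.] [ 0.4504 -0.0614  0.0279]
tray_corner 0.37 [310.  74.] [ 0.5588 -0.0411  0.0214]
part0 0.66 [323. 129.] [ 0.5959 -0.0984  0.0219]
part0 0.63 [249. 127.] [ 0.5064 -0.123   0.0216]
part0 0.53 [310.  76.] [ 0.5599 -0.044   0.0213]
part1 0.66 [323. 129.] [ 0.5959 -0.0984  0.0219]
part1 0.63 [249. 127.] [ 0.5064 -0.123   0.0216]
part1 0.53 [310.  76.] [ 0.5599 -0.044   0.0213]
```

View pics/c.png

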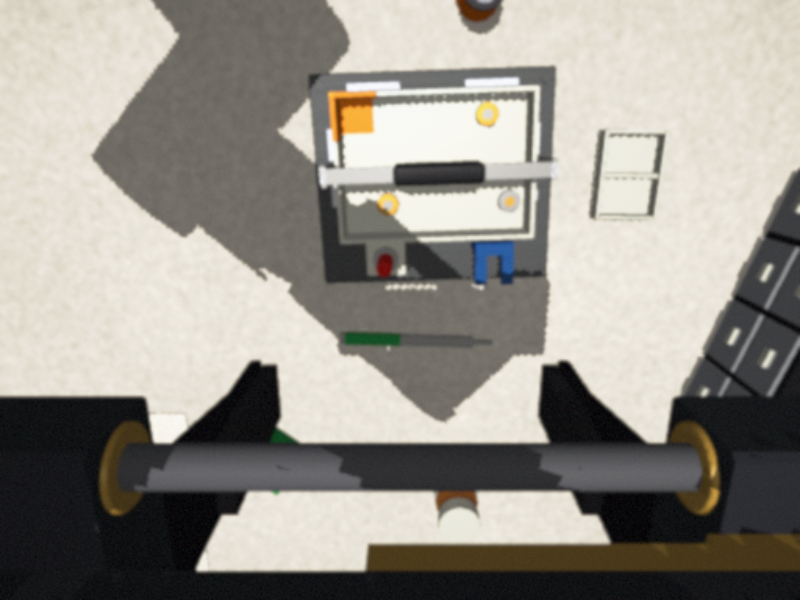

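The wrist view shows the white tray with its orange corner at (350,112), the red pin at (385,263), the blue notch at (494,265), the grip at (440,173), and three discs. This is the right one; next I'll measure it by segmentation.

```bash
cat > seg.py <<'E'
from h import *
def cloud(I,D,s):
    c=cams.calibration("wrist");v,u=np.nonzero(D>0);d=D[v,u]
    r=np.linalg.inv(c["mtx"])@np.vstack([u,v,np.ones_like(u)])*d
    T=np.array(c["tool_from_camera"]);R=np.array(s["R"])
    P=(R@(T[:3,:3]@r+T[:3,3:])).T+np.array(s["pos"])
    return P,I[v,u].astype(int),u,v
def masks(C):
    b,g,r=C.T
    return dict(red=(r>70)&(g<45)&(b<45),blue=(b>90)&(r<70)&(b>g*1.3),orange=(r>180)&(g>80)&(g<170)&(b<80))
E
python3 - <<'E'
from seg import *
s=np.load("c.npz");P,C,u,v=cloud(s["I"],s["D"],s);m=masks(C)
near=(np.abs(P[:,0]-.53)<.15)&(np.abs(P[:,1]+.1)<.12)
for k,lo,hi in(("red",.06,.09),("blue",.034,.056),("orange",.005,.06)):
    Q=P[m[k]&near];print(k,len(Q),np.percentile(Q[:,2],[5,50,95]).round(4) if len(Q) else'')
    Q=Q[(Q[:,2]>lo)&(Q[:,2]<hi)];print(len(Q),Q.mean(0).round(4),cv2.minAreaRect(Q[:,:2].astype(np.float32)*1000))
g=near&(P[:,2]>.088)&(P[:,2]<.11)&(C.max(1)<60);Q=P[g];print("grip",len(Q),Q.mean(0),cv2.minAreaRect(Q[:,:2].astype(np.float32)*1000))
w=near&(P[:,2]>.038)&(P[:,2]<.05)&(C.min(1)>120)&(P[:,1]>-.16);Q=P[w];print("rim",len(Q),cv2.minAreaRect(Q[:,:2].astype(np.float32)*1000))
E
```

```text
red 116 [0.0221 0.0759 0.0775]
101 [ 0.5165 -0.1632  0.0738] ((517.0562744140625, -164.19955444335938), (9.416105270385742, 10.995016098022461), 21.562862396240234)
blue 447 [0.039  0.0435 0.0447]
425 [ 0.5969 -0.1401  0.0434] ((598.9618530273438, -143.4764862060547), (29.643075942993164, 31.996829986572266), 18.405057907104492)
orange 212 [0.0144 0.0436 0.3829]
179 [ 0.4583 -0.0688  0.0333] ((476.5922546386719, -97.14073181152344), (33.249481201171875, 92.35553741455078), 22.655466079711914)
grip 497 [ 0.53493895 -0.08801021  0.0983245 ] ((532.6347045898438, -87.9361343383789), (55.92202377319336, 12.635051727294922), 18.590879440307617)
rim 961 ((531.460693359375, -88.346435546875), (153.411376953125, 110.34367370605469), 18.33622932434082)
```

```bash
python3 -m handwheel '[[-0.013,-0.018,-0.04,0,0,0.015],[-0.013,-0.018,-0.08,0,0,0.015],[-0.013,-0.018,-0.11,0,0,0.015],[-0.013,-0.018,-0.11,0,0,0.015],[-0.013,-0.018,-0.11,0,0,0.015],[-0.013,-0.018,-0.11,0,0,0.015],[-0.013,-0.018,-0.11,0,0,0.015],[-0.013,-0.018,-0.11,0,0,0.015]]'
cat > m.py <<'E'
from seg import *
import sys
s=bot.read_state();I,D=cams.capture("wrist")
S=dict(pos=s["position"],R=s["tcp_rot"]);n=sys.argv[1]
cv2.imwrite(f"pics/{n}.png",cv2.resize(I,(800,600)));P,C,u,v=cloud(I,D,S);m=masks(C)
near=(np.abs(P[:,0]-.53)<.15)&(np.abs(P[:,1]+.1)<.12)
for k,lo,hi in(("red",.06,.3),("blue",.036,.052)):
    Q=P[m[k]&near&(P[:,2]>lo)&(P[:,2]<hi)]
    if len(Q)>20:print(k,len(Q),Q.mean(0).round(4),np.percentile(Q[:,2],[5,95]).round(4),cv2.minAreaRect(Q[:,:2].astype(np.float32)*1000))
w=near&(P[:,2]>.04)&(P[:,2]<.048)&(C.min(1)>110)&(P[:,1]>-.16);Q=P[w]
if len(Q)>20:print("rim",len(Q),cv2.minAreaRect(Q[:,:2].astype(np.float32)*1000))
E
python3 m.py d
```

```text
time_s: 3.05
position: [0.519, -0.1647, 0.1733]
tcp_rot: [[-0.316, 0.949, 0.004], [0.949, 0.316, -0.002], [-0.004, 0.003, -1.0]]
force: [0.6, 0.8, 0.1]
opening: 1.005
grasp_force: 0.0
red 199 [ 0.5161 -0.1634  0.0739] [0.0633 0.0774] ((516.3704833984375, -164.4777374267578), (9.48754596710205, 10.890774726867676), 17.88815689086914)
blue 510 [ 0.5963 -0.1354  0.0435] [0.0422 0.0446] ((597.0213623046875, -138.51214599609375), (30.22995376586914, 21.241683959960938), 18.6379451751709)
rim 1573 ((533.3165893554688, -88.59466552734375), (150.4633331298828, 110.80467987060547), 18.536211013793945)
```

View pics/d.png

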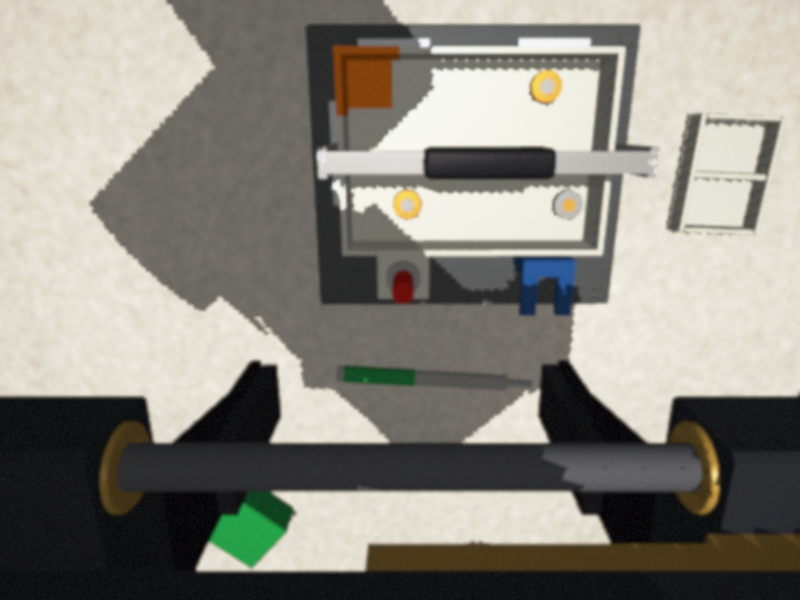

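Run:
```python
from seg import *
s=bot.read_state();I,D=cams.capture("wrist");S=dict(pos=s["position"],R=s["tcp_rot"]);P,C,u,v=cloud(I,D,S)
b,g,r=C.T;near=(np.abs(P[:,0]-.53)<.15)&(np.abs(P[:,1]+.1)<.12)
a=np.radians(18.5);A=np.array([[np.cos(a),np.sin(a)],[-np.sin(a),np.cos(a)]])
w=near&(P[:,2]>.04)&(P[:,2]<.048)&(C.min(1)>110)&(P[:,1]>-.16)
c=np.array(cv2.minAreaRect(P[w][:,:2].astype(np.float32))[0]);print("tray",c)
L=(P[:,:2]-c)@A.T*1000
q=near&(b>35)&(b>1.3*g)&(b>1.7*r)&(P[:,2]>.039)&(P[:,2]<.05);print(q.sum(),"blue x",np.percentile(L[q],[1,99],0).round(1))
cx=np.percentile(L[q][:,0],[1,99]).mean();k=q&(np.abs(L[:,0]-cx)<4);print("bridge y",np.percentile(L[k][:,1],[2,98]).round(1))
q=near&(r>70)&(g<50)&(b<50)&(P[:,2]>.0755);print("pin top",P[q].mean(0),L[q].mean(0),q.sum(),np.ptp(L[q],0))
q=near&(P[:,2]>.042)&(P[:,2]<.052)&(np.hypot(L[:,0]+40,L[:,1]+68)<16);print("collar+lug",np.percentile(L[q],[1,99],0))
print("state",s["position"])
```

```text
tray [ 0.5333041  -0.08855762]
889 blue x [[ 29.6 -89.9]
 [ 59.4 -57.3]]
bridge y [-67.2 -57.3]
pin top [ 0.51641237 -0.16463504  0.07660902] [-40.15854292 -66.78618513] 131 [ 9.88052364 10.35170207]
collar+lug [[-54.68113929 -79.32834343]
 [-25.49044159 -52.96901747]]
state [ 0.51873294 -0.16448416  0.17302879]
```

```bash
python3 -m handwheel '[[-0.001,0,-0.03,0,0,0],[-0.001,0,-0.06,0,0,0],[-0.001,0,-0.08,0,0,0],[-0.001,0,-0.085,0,0,0],[-0.001,0,-0.085,0,0,0],[-0.001,0,-0.085,0,0,0],[-0.001,0,-0.085,0,0,0],[-0.001,0,-0.085,0,0,0]]' 0; python3 m.py e
```

```text
time_s: 3.82
position: [0.5176, -0.1645, 0.0876]
tcp_rot: [[-0.316, 0.949, 0.003], [0.949, 0.316, -0.002], [-0.002, 0.002, -1.0]]
force: [0.1, 0.1, -0.1]
opening: 0.531
grasp_force: 0.0
red 435 [ 0.5159 -0.163   0.073 ] [0.0617 0.0773] ((516.34521484375, -164.72323608398438), (10.614178657531738, 11.22127914428711), 14.790689468383789)
blue 422 [ 0.5901 -0.1442  0.0434] [0.0423 0.0444] ((598.8668212890625, -145.0376739501953), (29.73427391052246, 34.303951263427734), 17.428537368774414)
rim 2822 ((540.3361206054688, -104.42523193359375), (153.9310760498047, 146.3040008544922), 18.105928421020508)
```

```bash
python3 -m handwheel '[[-0.001,0,-0.006,0,0,0],[-0.001,0,-0.011,0,0,0],[-0.001,0,-0.011,0,0,0],[-0.001,0,-0.011,0,0,0],[-0.001,0,-0.011,0,0,0],[-0.001,0,-0.011,0,0,0],[-0.001,0,-0.011,0,0,0],[-0.001,0,-0.011,0,0,0]]' 0 && python3 -m handwheel '[[0,0,0,0,0,0],[0,0,0,0,0,0],[0,0,0,0,0,0],[0,0,0,0,0,0],[0,0,0,0,0,0],[0,0,0,0,0,0],[0,0,0,0,0,0],[0,0,0,0,0,0]]' -1
```

```text
time_s: 4.53
position: [0.5155, -0.164, 0.0751]
tcp_rot: [[-0.316, 0.949, 0.0], [0.949, 0.316, -0.0], [-0.0, 0.0, -1.0]]
force: [-0.8, -0.2, -0.6]
opening: 0.499
grasp_force: 0.0
time_s: 5.2
position: [0.5154, -0.1639, 0.075]
tcp_rot: [[-0.316, 0.949, -0.0], [0.949, 0.316, 0.0], [0.0, -0.0, -1.0]]
force: [0.3, -0.4, 0.1]
opening: 0.025
grasp_force: 0.0
```

```bash
python3 m.py f
```

```text
red 227 [ 0.5154 -0.1615  0.0716] [0.0614 0.0921] ((515.6193237304688, -162.3339080810547), (9.234606742858887, 15.70858383178711), 40.7254524230957)
blue 198 [ 0.5887 -0.1523  0.0435] [0.0424 0.0445] ((588.02099609375, -147.46701049804688), (9.673639297485352, 34.1152229309082), 6.255874156951904)
rim 2939 ((540.5357055664062, -104.94345092773438), (153.82435607910156, 147.20721435546875), 18.351884841918945)
```

View pics/f.png

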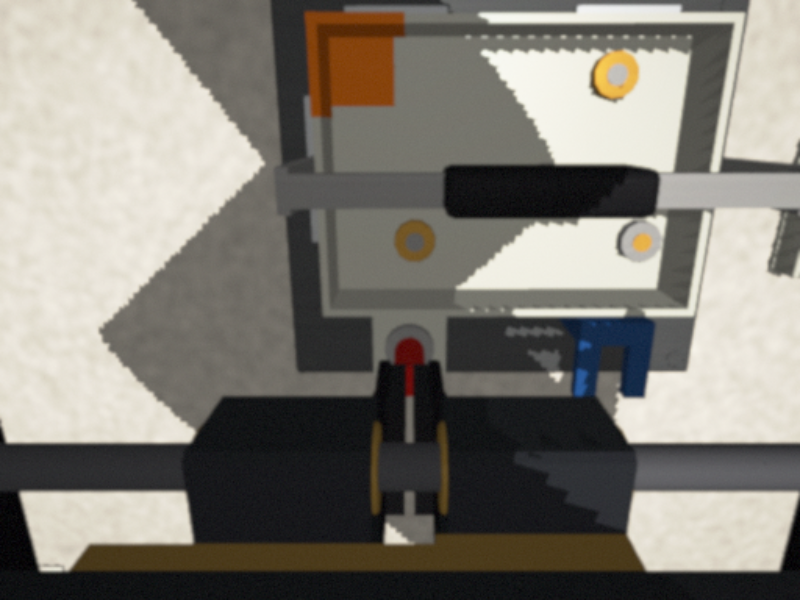

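The jaws shut without holding the pin: it shows at (408,350) beyond the fingertips, which end near row 362. I'll compare the fingertip and pin points directly.

Run:
```python
from seg import *
s=bot.read_state();I,D=cams.capture("wrist");S=dict(pos=s["position"],R=s["tcp_rot"]);P,C,u,v=cloud(I,D,S)
T=np.array(cams.calibration("wrist")["tool_from_camera"]);print(T.round(3))
M=np.full(D.shape+(3,),np.nan);M[v,u]=P
Tool=(M-s["position"])@np.array(s["tcp_rot"])*1000
for r in range(214,265,4):
    print(r,[(c,*(np.round(Tool[r,c]).tolist()),I[r,c].tolist()) for c in(250,256,262,272)])
print(s["position"],s["opening"],s["grasp_force"])
```

```text
[[-0.    -0.953 -0.303  0.084]
 [ 1.     0.    -0.     0.001]
 [ 0.    -0.303  0.953 -0.173]
 [ 0.     0.     0.     1.   ]]
214 [(250, 5.0, -6.0, 27.0, [81, 83, 84]), (256, 4.0, -3.0, 29.0, [87, 88, 88]), (262, 5.0, 1.0, 28.0, [77, 81, 82]), (272, 5.0, 7.0, 28.0, [82, 85, 86])]
218 [(250, 2.0, -7.0, 27.0, [85, 89, 88]), (256, 3.0, -3.0, 25.0, [47, 50, 87]), (262, 4.0, 1.0, 22.0, [10, 11, 84]), (272, 2.0, 7.0, 28.0, [87, 89, 89])]
222 [(250, -1.0, -7.0, 28.0, [86, 87, 88]), (256, 3.0, -3.0, 18.0, [17, 18, 85]), (262, 4.0, 1.0, 16.0, [15, 18, 89]), (272, -1.0, 7.0, 28.0, [82, 83, 86])]
226 [(250, -4.0, -7.0, 28.0, [86, 89, 90]), (256, 3.0, -3.0, 12.0, [19, 15, 87]), (262, 4.0, 1.0, 10.0, [13, 16, 88]), (272, -3.0, 7.0, 27.0, [76, 77, 88])]
230 [(250, -6.0, -7.0, 28.0, [68, 72, 72]), (256, 3.0, -2.0, 8.0, [8, 6, 83]), (262, 4.0, 1.0, 4.0, [5, 7, 86]), (272, -6.0, 7.0, 26.0, [67, 69, 79])]
234 [(250, 12.0, -5.0, -17.0, [12, 9, 7]), (256, 10.0, -2.0, -12.0, [14, 10, 22]), (262, 4.0, 1.0, -0.0, [7, 17, 85]), (272, 10.0, 6.0, -13.0, [16, 16, 15])]
238 [(250, 11.0, -5.0, -21.0, [14, 14, 12]
[... 453 characters left out ...]
0, -5.0, -30.0, [19, 13, 17]), (256, 10.0, -2.0, -30.0, [21, 20, 21]), (262, -5.0, 1.0, -2.0, [11, 18, 99]), (272, 10.0, 6.0, -30.0, [18, 15, 14])]
254 [(250, 10.0, -4.0, -35.0, [22, 19, 18]), (256, 10.0, -2.0, -34.0, [17, 17, 18]), (262, -49.0, 1.0, 76.0, [79, 85, 101]), (272, 9.0, 6.0, -34.0, [15, 13, 7])]
258 [(250, 10.0, -4.0, -38.0, [21, 23, 19]), (256, 10.0, -2.0, -38.0, [12, 16, 13]), (262, -53.0, 1.0, 76.0, [94, 102, 104]), (272, 9.0, 5.0, -37.0, [17, 16, 17])]
262 [(250, 10.0, -4.0, -41.0, [23, 20, 20]), (256, 9.0, -2.0, -41.0, [24, 19, 21]), (262, -56.0, 1.0, 76.0, [94, 102, 105]), (272, 10.0, 5.0, -42.0, [14, 11, 13])]
[ 0.51535683 -0.16393457  0.07498451] 0.020577834910692074 0.0
```

The visible fingertips lie about 10 mm behind the reported TCP, not 25 mm ahead of it. The fingers shut above the pin, and the calibrated picture agrees. So the real jaws sit about 35 mm higher than described. I'll open, go down by that amount and check.

```bash
python3 -m handwheel '[[0,0,0.01,0,0,0],[0,0,0.01,0,0,0],[0,-0.002,0.01,0,0,0],[0,-0.002,0.01,0,0,0],[0,-0.002,0.01,0,0,0],[0,-0.002,0.01,0,0,0],[0,-0.002,0.01,0,0,0],[0,-0.002,0.01,0,0,0]]' 0 && python3 -m handwheel '[[0,0,-0.01,0,0,0],[0,0,-0.02,0,0,0],[0,0,-0.025,0,0,0],[0,0,-0.03,0,0,0],[0,0,-0.035,0,0,0],[0,0,-0.037,0,0,0],[0,0,-0.037,0,0,0],[0,0,-0.037,0,0,0]]' 0; python3 m.py g
```

```text
time_s: 5.97
position: [0.5153, -0.1659, 0.0848]
tcp_rot: [[-0.316, 0.949, -0.0], [0.949, 0.316, 0.0], [0.0, -0.0, -1.0]]
force: [0.1, 0.7, 0.2]
opening: 0.474
grasp_force: 0.0
time_s: 6.63
position: [0.5154, -0.1659, 0.0479]
tcp_rot: [[-0.316, 0.949, -0.0], [0.949, 0.316, 0.0], [0.0, -0.0, -1.0]]
force: [0.3, 0.2, -0.3]
opening: 0.496
grasp_force: 0.0
red 693 [ 0.5158 -0.1628  0.0728] [0.0622 0.0773] ((516.4923706054688, -164.55372619628906), (10.642379760742188, 11.339731216430664), 22.579452514648438)
blue 57 [ 0.5844 -0.1416  0.0436] [0.0428 0.0448] ((584.4631958007812, -144.41265869140625), (4.2945075035095215, 16.966899871826172), 7.680605888366699)
rim 1765 ((535.4512329101562, -90.36111450195312), (153.61431884765625, 106.57801055908203), 19.282304763793945)
```

View pics/g.png

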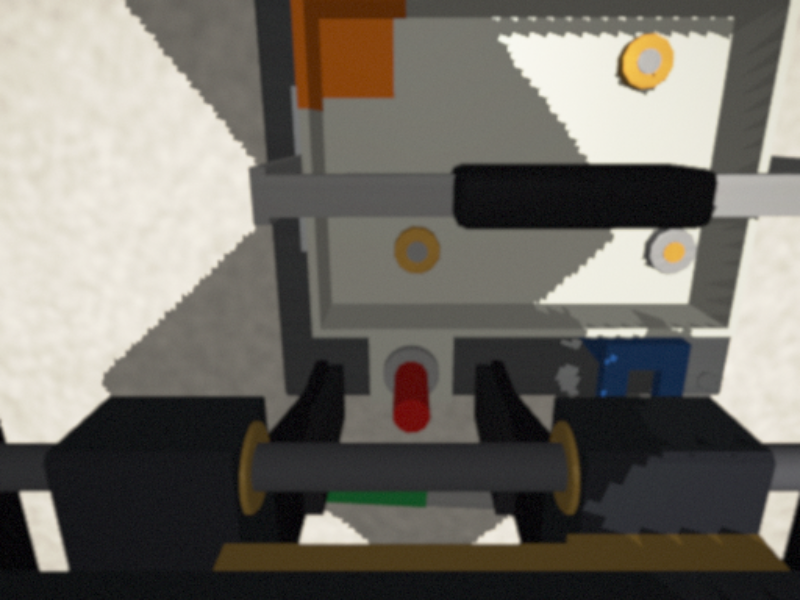

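The red pin (410,395) now stands between the jaws. I'll go down 6 mm more and close.

```bash
python3 -m handwheel '[[0,0,-0.006,0,0,0],[0,0,-0.006,0,0,0],[0,0,-0.006,0,0,0],[0,0,-0.006,0,0,0],[0,0,-0.006,0,0,0],[0,0,-0.006,0,0,0],[0,0,-0.006,0,0,0],[0,0,-0.006,0,0,0]]' -1 && python3 -m handwheel '[[0,0,0,0,0,0],[0,0,0,0,0,0],[0,0,0,0,0,0],[0,0,0,0,0,0],[0,0,0.01,0,0,0],[0,0,0.02,0,0,0],[0,0,0.03,0,0,0],[0,0,0.04,0,0,0]]' && python3 m.py g2
```

```text
time_s: 7.35
position: [0.5155, -0.166, 0.0421]
tcp_rot: [[-0.316, 0.949, 0.0], [0.949, 0.316, -0.0], [-0.0, 0.0, -1.0]]
force: [-0.4, 0.5, 0.3]
opening: 0.123
grasp_force: 30.0
time_s: 8.02
position: [0.5154, -0.1659, 0.0834]
tcp_rot: [[-0.316, 0.949, 0.0], [0.949, 0.316, -0.0], [-0.0, 0.0, -1.0]]
force: [0.6, -0.4, 0.1]
opening: 0.128
grasp_force: 30.0
red 959 [ 0.5151 -0.1625  0.1111] [0.0936 0.1185] ((512.0651245117188, -152.29843139648438), (10.757061004638672, 38.750125885009766), 16.84368896484375)
blue 338 [ 0.59   -0.1416  0.0435] [0.0424 0.0444] ((599.0645141601562, -144.7901153564453), (30.109575271606445, 34.17066192626953), 18.10955810546875)
rim 2972 ((538.8379516601562, -104.92206573486328), (150.9500274658203, 146.35693359375), 18.295459747314453)
```

```bash
python3 -m handwheel '[[0,0,0.01,0,0,0],[0.028,0.005,0.01,0,0,0],[0.056,0.01,0.01,0,0,0],[0.084,0.016,0.01,0,0,0],[0.084,0.016,0.01,0,0,0],[0.084,0.016,0.01,0,0,0],[0.084,0.016,0.01,0,0,0],[0.084,0.016,0.01,0,0,0]]' && python3 m.py i
python3 - <<'E'
from seg import *
s=bot.read_state();I,D=cams.capture("wrist");S=dict(pos=s["position"],R=s["tcp_rot"]);P,C,u,v=cloud(I,D,S)
b,g,r=C.T;L=(P-s["position"])@np.array(s["tcp_rot"])*1000
q=(r>60)&(g<50)&(b<50)&(P[:,2]>.07)&(abs(L[:,0])<20)&(abs(L[:,1])<20);print("pin red tool",q.sum(),np.percentile(L[q],[2,98],0).round(1))
q=(P[:,2]>.07)&(P[:,2]<.098)&(abs(L[:,0])<20)&(abs(L[:,1])<20)&(C.min(1)>40);print("collar tool",q.sum(),np.percentile(L[q],[2,98],0).round(1))
q=(b>35)&(b>1.3*g)&(b>1.7*r)&(P[:,2]>.039)&(P[:,2]<.05);print("blue tool",q.sum(),np.percentile(L[q],[1,99],0).round(1))
E
```

```text
time_s: 8.73
position: [0.5977, -0.1497, 0.0918]
tcp_rot: [[-0.315, 0.949, -0.002], [0.949, 0.315, 0.001], [0.002, -0.002, -1.0]]
force: [-0.6, 0.2, -0.0]
opening: 0.125
grasp_force: 30.0
red 954 [ 0.5974 -0.1462  0.1196] [0.1021 0.127 ] ((594.60546875, -136.10577392578125), (11.065363883972168, 39.302268981933594), 16.79131507873535)
blue 205 [ 0.6046 -0.1292  0.0435] [0.0424 0.0445] ((603.309326171875, -131.3619842529297), (13.627787590026855, 11.309414863586426), 18.3372859954834)
rim 1096 ((587.4623413085938, -72.45529174804688), (36.745399475097656, 104.67681884765625), 18.38448143005371)
pin red tool 979 [[ -4.   -4.3 -35.3]
 [  6.4   6.   -8. ]]
collar tool 326 [[ 2.6 -6.  -6.1]
 [10.3  7.4 20.6]]
blue tool 1505 [[-11.5 -11.4  46.9]
 [ 21.3  17.9  52.3]]
```

View pics/i.png

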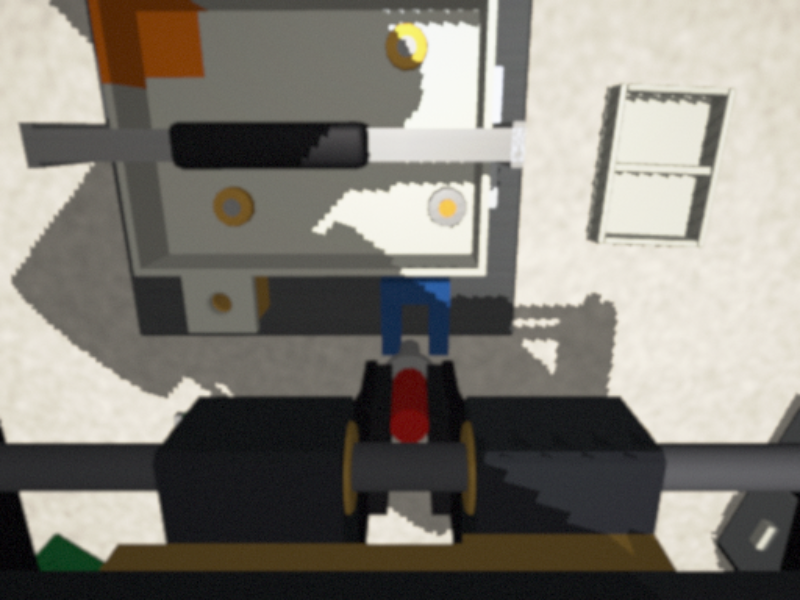

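```bash
python3 -m handwheel '[[0.001,0,0,0,0,0],[0.001,0,0,0,0,0],[0.001,0,-0.008,0,0,0],[0.001,0,-0.015,0,0,0],[0.001,0,-0.018,0,0,0],[0.001,0,-0.018,0,0,0],[0.001,0,-0.018,0,0,0],[0.001,0,-0.018,0,0,0]]'
cat > n.py <<'E'
from seg import *
s=bot.read_state();I,D=cams.capture("wrist");S=dict(pos=s["position"],R=s["tcp_rot"]);P,C,u,v=cloud(I,D,S)
b,g,r=C.T;L=(P-s["position"])@np.array(s["tcp_rot"])*1000;print(s["position"],s["force"])
q=(r>60)&(g<50)&(b<50)&(P[:,2]>.05)&(abs(L[:,0])<25)&(abs(L[:,1])<25);print("pin red tool",q.sum(),np.percentile(L[q],[2,98],0).round(1),P[q].mean(0),np.percentile(P[q][:,2],[2,98]))
q=(b>35)&(b>1.3*g)&(b>1.7*r)&(P[:,2]>.039)&(P[:,2]<.05);print("blue tool",q.sum(),np.percentile(L[q],[1,99],0).round(1))
cv2.imwrite("pics/n.png",cv2.resize(I,(800,600)))
E
python3 n.py
```

```text
time_s: 9.5
position: [0.6005, -0.1499, 0.0739]
tcp_rot: [[-0.316, 0.949, -0.0], [0.949, 0.316, 0.0], [0.0, -0.0, -1.0]]
force: [0.6, -0.6, 0.3]
opening: 0.126
grasp_force: 30.0
[ 0.60046697 -0.14993964  0.07385136] [ 0.62109165 -0.59169963  0.26917687]
pin red tool 1023 [[  -4.    -4.7 -106.6]
 [  23.8    9.    -8.3]] [ 0.60000547 -0.14583875  0.10426023] [0.08215504 0.18045582]
blue tool 1612 [[ -8.  -14.1  28.9]
 [ 22.3  15.3  33.8]]
```

```bash
python3 -m handwheel '[[0,0.001,0,0,0,0],[0,0.001,-0.006,0,0,0],[0,0.001,-0.012,0,0,0],[0,0.001,-0.018,0,0,0],[0,0.001,-0.024,0,0,0],[0,0.001,-0.03,0,0,0],[0,0.001,-0.03,0,0,0],[0,0.001,-0.03,0,0,0]]' && python3 n.py
```

```text
time_s: 10.22
position: [0.6001, -0.1488, 0.0433]
tcp_rot: [[-0.315, 0.949, -0.001], [0.949, 0.315, 0.001], [0.001, -0.001, -1.0]]
force: [0.5, -0.8, -1.2]
opening: 0.126
grasp_force: 30.0
[ 0.60005779 -0.14883259  0.0433193 ] [ 0.46485165 -0.77506797 -1.19533549]
pin red tool 1009 [[  -4.    -4.6 -103.4]
 [  23.2    6.3   -8.2]] [ 0.59963402 -0.14510227  0.07251198] [0.0515247 0.1467239]
blue tool 1376 [[  5.5 -14.2  -1.6]
 [ 21.1  15.3   4. ]]
```

```bash
python3 -m handwheel '[[0,0,0,0,0,0],[0,0,0,0,0,0],[0,0,0,0,0,0],[0,0,0,0,0,0],[0,0,0,0,0,0],[0,0,0,0,0,0],[0,0,0,0,0,0],[0,0,0,0,0,0]]' 0 && python3 -m handwheel '[[0,0,0.02,0,0,0],[0,0,0.04,0,0,0],[0,0,0.07,0,0,0],[-0.01,-0.01,0.1,0,0,0],[-0.02,-0.02,0.12,0,0,0],[-0.02,-0.02,0.12,0,0,0],[-0.02,-0.02,0.12,0,0,0],[-0.02,-0.02,0.12,0,0,0]]' && python3 m.py j
```

```text
time_s: 10.93
position: [0.6004, -0.1489, 0.044]
tcp_rot: [[-0.316, 0.949, 0.0], [0.949, 0.316, -0.0], [-0.0, 0.0, -1.0]]
force: [0.8, -0.3, 0.4]
opening: 0.494
grasp_force: 0.0
time_s: 11.6
position: [0.5799, -0.1685, 0.1634]
tcp_rot: [[-0.315, 0.949, -0.001], [0.949, 0.315, 0.001], [0.001, -0.001, -1.0]]
force: [-0.1, -0.4, 0.2]
opening: 0.502
grasp_force: 0.0
red 173 [ 0.5996 -0.1467  0.074 ] [0.0632 0.0774] ((600.0277709960938, -147.42477416992188), (9.381706237792969, 10.009708404541016), 45.44768142700195)
blue 684 [ 0.5971 -0.1379  0.0434] [0.0417 0.0446] ((599.3671875, -144.46389770507812), (29.445878982543945, 33.65079879760742), 18.626081466674805)
rim 1157 ((573.2289428710938, -94.84532165527344), (78.70619201660156, 143.66859436035156), 17.689470291137695)
```

View pics/j.png

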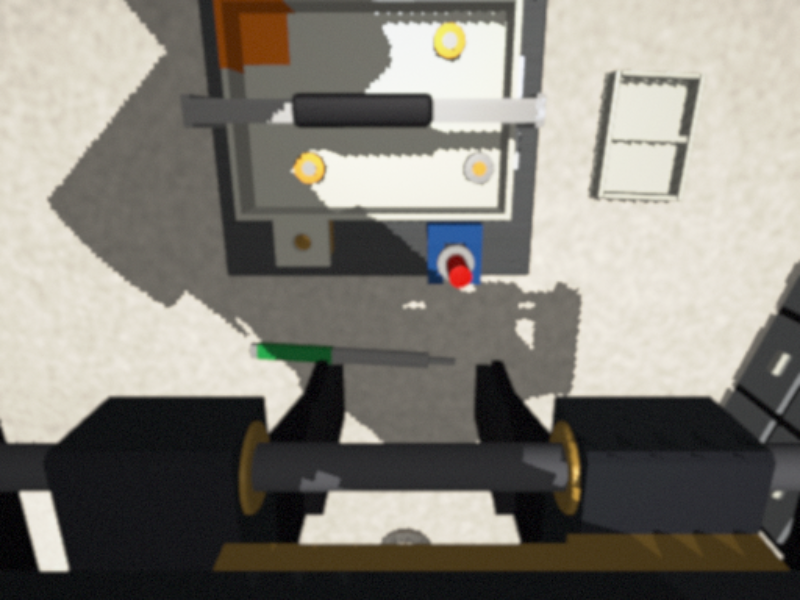

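The pin hangs in the notch: top at 77 mm, position (0.600,-0.147). In the view it is at (456,265), in the blue bracket. Next I'll turn 90° and go over the tray grip.

```bash
python3 -m handwheel '[[-0.012,0.02,0,0,0,-0.06],[-0.024,0.04,0,0,0,-0.12],[-0.036,0.06,0,0,0,-0.18],[-0.047,0.0805,0,0,0,-0.24],[-0.047,0.0805,0,0,0,-0.3],[-0.047,0.0805,0,0,0,-0.36],[-0.047,0.0805,0,0,0,-0.4],[-0.047,0.0805,0,0,0,-0.4]]' && python3 -m handwheel '[[0,0,0,0,0,-0.06],[0,0,0,0,0,-0.12],[0,0,0,0,0,-0.18],[0,0,0,0,0,-0.24],[0,0,0,0,0,-0.3],[0,0,0,0,0,-0.36],[0,0,0,0,0,-0.3845],[0,0,0,0,0,-0.3845]]' && python3 -m handwheel '[[0,0,0,0,0,0],[0,0,0,0,0,0],[0,0,-0.01,0,0,0],[0,0,-0.02,0,0,0],[0,0,-0.03,0,0,0],[0,0,-0.04,0,0,0],[0,0,-0.04,0,0,0],[0,0,-0.04,0,0,0]]'
python3 - <<'E'
from seg import *
s=bot.read_state();I,D=cams.capture("wrist");S=dict(pos=s["position"],R=s["tcp_rot"]);P,C,u,v=cloud(I,D,S)
L=(P-s["position"])@np.array(s["tcp_rot"])*1000
q=(P[:,2]>.08)&(P[:,2]<.105)&(C.max(1)<70)&(np.hypot(P[:,0]-.533,P[:,1]+.088)<.05)
print(q.sum(),cv2.minAreaRect(P[q][:,:2].astype(np.float32)*1000),np.percentile(L[q],[2,50,98],0).round(1))
print(s["joint_positions"].round())
cv2.imwrite("pics/k.png",cv2.resize(I,(800,600)))
E
```

```text
time_s: 12.32
position: [0.5327, -0.0874, 0.1625]
tcp_rot: [[0.461, 0.887, -0.003], [0.887, -0.461, 0.001], [-0.0, -0.003, -1.0]]
force: [-0.6, -0.3, 0.8]
opening: 0.497
grasp_force: 0.0
time_s: 12.98
position: [0.533, -0.088, 0.1629]
tcp_rot: [[0.948, 0.319, -0.002], [0.319, -0.948, 0.001], [-0.002, -0.002, -1.0]]
force: [-0.6, 0.5, -0.3]
opening: 0.501
grasp_force: 0.0
time_s: 13.65
position: [0.5326, -0.0882, 0.1228]
tcp_rot: [[0.948, 0.317, -0.003], [0.317, -0.948, 0.001], [-0.002, -0.002, -1.0]]
force: [-0.5, -0.1, -0.0]
opening: 0.501
grasp_force: 0.0
1961 ((532.2201538085938, -88.60830688476562), (65.07013702392578, 13.378286361694336), 18.37685203552246) [[-26.9  -6.2  23. ]
 [  4.5   0.1  24.4]
 [ 30.5   6.7  31.1]]
[-21.  31.  99.   0.  50.  50.]
```

View pics/k.png

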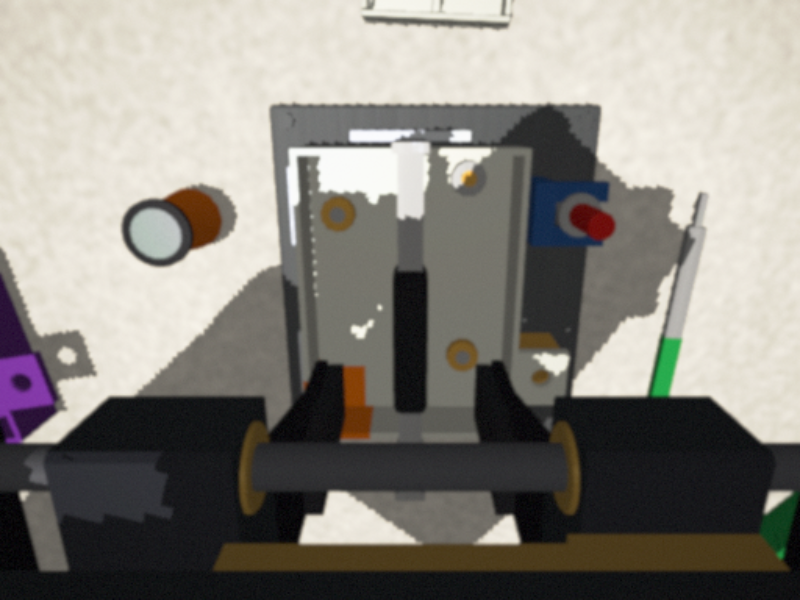

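Grip block centred between the jaws (410,340). Descending and closing.

```bash
python3 -m handwheel '[[0,0,-0.012,0,0,0],[0,0,-0.024,0,0,0],[0,0,-0.036,0,0,0],[0,0,-0.048,0,0,0],[0,0,-0.056,0,0,0],[0,0,-0.064,0,0,0],[0,0,-0.064,0,0,0],[0,0,-0.064,0,0,0]]' && python3 -m handwheel '[[0,0,0,0,0,0],[0,0,0,0,0,0],[0,0,0,0,0,0],[0,0,0,0,0,0],[0,0,0,0,0,0],[0,0,0,0,0,0],[0,0,0,0,0,0],[0,0,0,0,0,0]]' -1
```

```text
time_s: 14.37
position: [0.5335, -0.0885, 0.06]
tcp_rot: [[0.948, 0.317, -0.0], [0.317, -0.948, 0.0], [-0.0, -0.0, -1.0]]
force: [0.5, -0.3, 1.1]
opening: 0.502
grasp_force: 0.0
time_s: 15.03
position: [0.5335, -0.0884, 0.0602]
tcp_rot: [[0.948, 0.317, 0.0], [0.317, -0.948, 0.0], [0.0, 0.0, -1.0]]
force: [-0.6, 1.1, 1.6]
opening: 0.159
grasp_force: 30.0
```

```bash
python3 -m handwheel '[[0,0,0.005,0,0,0],[0,0,0.015,0,0,0],[0,0,0.03,0,0,0],[0,0,0.05,0,0,0],[0,0,0.07,0,0,0],[0,0,0.09,0,0,0],[0,0,0.11,0,0,0],[0,0,0.13,0,0,0]]' && python3 -m handwheel '[[0,0,0.02,0,0,0],[0,0,0.03,0,0,0],[0,0,0.04,0,0,0],[0,0,0.05,0,0,0],[0,0,0.05,0,0,0],[0,0,0.05,0,0,0],[0,0,0.05,0,0,0],[0,0,0.05,0,0,0]]'
```

```text
time_s: 15.7
position: [0.5328, -0.0882, 0.1913]
tcp_rot: [[0.948, 0.317, -0.001], [0.317, -0.948, 0.0], [-0.001, -0.0, -1.0]]
force: [0.1, 0.2, -2.2]
opening: 0.158
grasp_force: 30.0
time_s: 16.37
position: [0.5326, -0.0882, 0.2389]
tcp_rot: [[0.948, 0.317, -0.002], [0.317, -0.948, 0.001], [-0.002, -0.002, -1.0]]
force: [0.5, 0.2, -3.1]
opening: 0.156
grasp_force: 30.0
```

```bash
python3 -m handwheel '[[0,0,0,-0.007,-0.022,0],[0,0,0,-0.014,-0.044,0],[0,0,0,-0.021,-0.066,0],[0,0,0,-0.028,-0.088,0],[0,0,0,-0.035,-0.11,0],[0,0,0,-0.042,-0.132,0],[0,0,0,-0.049,-0.154,0],[0,0,0,-0.056,-0.176,0]]' && python3 -m handwheel '[[0,0,0,-0.007,-0.022,0],[0,0,0,-0.014,-0.044,0],[0,0,0,-0.021,-0.066,0],[0,0,0,-0.028,-0.088,0],[0,0,0,-0.035,-0.11,0],[0,0,0,-0.042,-0.132,0],[0,0,0,-0.049,-0.154,0],[0,0,0,-0.056,-0.176,0]]' && for i in 1 2 3; do python3 -m handwheel '[[0,0,0,0,0,0],[0,0,0,0,0,0],[0,0,0,0,0,0],[0,0,0,0,0,0],[0,0,0,0,0,0],[0,0,0,0,0,0],[0,0,0,0,0,0],[0,0,0,0,0,0]]'; done
python3 - <<'E'
from h import *
I,D=cams.capture("scene");cv2.imwrite("pics/l.png",cv2.resize(I[110:290,130:370],(800,600)))
s=bot.read_state();I,D=cams.capture("wrist");cv2.imwrite("pics/o.png",cv2.resize(I,(800,600)))
T=np.array(cams.calibration("wrist")["tool_from_camera"]);R=np.array(s["tcp_rot"])
print("tilt",np.degrees(np.arccos(-R[2,2])))
for q in("part0","part1","tray_corner"):
  for r in models.tip_of(q,"wrist")[:4]:
    p=r["position"];X=W("wrist",p,dp(D,p),st=s);print(q,round(r["conf"],2),np.round(p),(R.T@(X-s["position"])).round(3),X.round(3))
E
```

```text
time_s: 17.03
position: [0.5325, -0.0881, 0.2391]
tcp_rot: [[0.897, 0.279, 0.343], [0.334, -0.936, -0.109], [0.291, 0.212, -0.933]]
force: [0.6, 0.3, -3.0]
opening: 0.158
grasp_force: 30.0
time_s: 17.7
position: [0.5345, -0.082, 0.2389]
tcp_rot: [[0.77, 0.203, 0.605], [0.375, -0.911, -0.171], [0.516, 0.358, -0.778]]
force: [0.8, 0.5, -3.5]
opening: 0.157
grasp_force: 30.0
time_s: 18.37
position: [0.5367, -0.0832, 0.2411]
tcp_rot: [[0.768, 0.201, 0.608], [0.375, -0.91, -0.174], [0.519, 0.362, -0.775]]
force: [0.9, 0.7, -2.5]
opening: 0.159
grasp_force: 30.0
time_s: 19.03
position: [0.5366, -0.0832, 0.241]
tcp_rot: [[0.768, 0.201, 0.608], [0.375, -0.911, -0.174], [0.519, 0.361, -0.775]]
force: [0.8, -0.1, -2.6]
opening: 0.154
grasp_force: 30.0
time_s: 19.7
position: [0.5366, -0.0832, 0.241]
tcp_rot: [[0.768, 0.201, 0.608], [0.375, -0.911, -0.173], [0.519, 0.361, -0.775]]
force: [0.2, -0.9, -3.2]
opening: 0.157
grasp_force: 30.0
tilt 39.20239419119066
tray_corner 0.52 [403. 245.] [-0.142  0.205  0.279] [ 0.638 -0.371  0.025]
```

View pics/o.png

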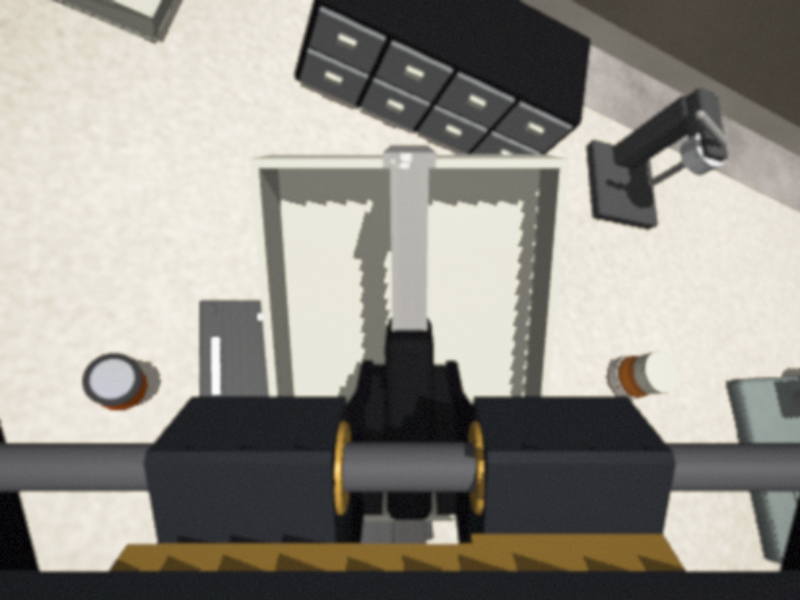

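View pics/l.png

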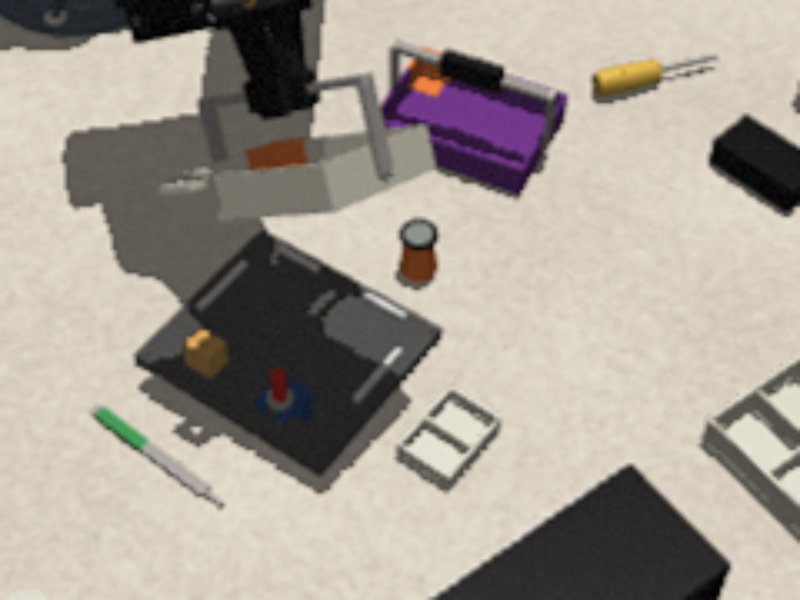

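The +x half of the tray is empty, so the discs have slid towards the orange end. The pin still hangs at (279,385) in the scene crop. That was my 11th picture, one over the limit, so I'll go on with numbers only. I'll tip 10° more towards +y so that nothing hangs on a wall, then check.

```bash
python3 -m handwheel '[[0,0,0,-0.008,-0.004,-0.006],[0,0,0,-0.017,-0.008,-0.011],[0,0,0,-0.025,-0.012,-0.017],[0,0,0,-0.034,-0.017,-0.023],[0,0,0,-0.042,-0.021,-0.028],[0,0,0,-0.05,-0.025,-0.034],[0,0,0,-0.059,-0.029,-0.039],[0,0,0,-0.067,-0.033,-0.045]]' && for i in 1 2 3; do python3 -m handwheel '[[0,0,0,0,0,0],[0,0,0,0,0,0],[0,0,0,0,0,0],[0,0,0,0,0,0],[0,0,0,0,0,0],[0,0,0,0,0,0],[0,0,0,0,0,0],[0,0,0,0,0,0]]' | head -2; done
python3 - <<'E'
from h import *
s=bot.read_state();R=np.array(s["tcp_rot"]);print("tilt",np.degrees(np.arccos(-R[2,2])),R[2])
g=s["position"]-R[:,2]*.029   # grip centre; tray frame: x=tool x,y=-tool y,z=-tool z
B=np.c_[R[:,0],-R[:,1],-R[:,2]]
print("corner world",g+B@np.array([-.072,.052,-.072]))
for n in("top","scene","wrist"):
    I,D=cams.capture(n)
    c=cams.calibration(n)
    for q in("part0","part1","tray_corner","pin_grip"):
      for r in models.spot_in(q,n)[:5]:
        p=r["position"];X=W(n,p,dp(D,p,1),st=s);print(n,q,round(r["conf"],2),np.round(p),"tray mm",(1000*(B.T@(X-g))+[0,0,75]).round(),X.round(3))
    if n!="wrist":
        X=g+B@np.array([-.072,.052,-.072]);q=c["mtx"]@(np.array(c["R"])@X+np.ravel(c["t"]));print(n,"corner px",q[:2]/q[2],"depth",q[2],dp(D,q[:2]/q[2]))
E
```

```text
time_s: 20.62
position: [0.5304, -0.1062, 0.2601]
tcp_rot: [[0.76, 0.13, 0.637], [0.379, -0.884, -0.273], [0.528, 0.449, -0.721]]
force: [-0.8, -0.3, -2.3]
opening: 0.162
grasp_force: 30.0
time_s: 21.28
position: [0.5306, -0.1061, 0.26]
time_s: 21.95
position: [0.5306, -0.1062, 0.2601]
time_s: 22.62
position: [0.5306, -0.1062, 0.2601]
tilt 43.89405093693849 [ 0.52825074  0.44905846 -0.7206231 ]
corner world [ 0.49661943 -0.0993054   0.16776397]
top tray_corner 0.85 [299. 197.] tray mm [  8. -10.  -1.] [ 0.568 -0.125  0.235]
top tray_corner 0.67 [178. 259.] tray mm [-112.  374.    5.] [0.423 0.171 0.003]
top tray_corner 0.41 [391. 178.] tray mm [-133. -164. -251.] [ 0.64  -0.382  0.05 ]
top tray_corner 0.34 [258. 210.] tray mm [ -87.  167. -133.] [ 0.556 -0.04   0.01 ]
top pin_grip 0.46 [258. 210.] tray mm [ -88.  169. -131.] [ 0.554 -0.038  0.01 ]
top corner px [284.57324723 230.79374627] depth 0.947770745395951 0.7526032328605652
scene tray_corner 0.67 [210. 158.] tray mm [ 61. -56.  20.] [ 0.601 -0.14   0.299]
scene pin_grip 0.62 [212. 227.] tray mm [ -67.   38. -155.] [ 0.603 -0.153  0.063]
scene pin_grip 0.23 [211. 158.] tray mm [ 63. -55.  19.] [ 0.603 -0.139  0.299]
scene corner px [204.06832196 163.38178138] depth 1.0437618560605746 0.8905879259109497
wrist tray_corner 0.76 [264. 173.] tray mm [46. -1. 75.] [ 0.548 -0.081  0.306]
```

Run:
```python
from seg import *
s=bot.read_state();R=np.array(s["tcp_rot"]);g=s["position"]-R[:,2]*.029;B=np.c_[R[:,0],-R[:,1],-R[:,2]]
I,D=cams.capture("wrist");P,C,u,v=cloud(I,D,dict(pos=s["position"],R=R))
L=(P-g)@B*1000+[0,0,75];f=(abs(L[:,0])<70)&(abs(L[:,1])<50)&(L[:,2]<25)&(L[:,2]>-5)
print("floor z",np.percentile(L[f][:,2],[5,50,95]),"x range seen",np.percentile(L[f][:,0],[1,99]))
H,xe,ye=np.histogram2d(L[f][:,0],L[f][:,1],bins=[np.arange(-72,73,12),np.arange(-52,53,13)]);print(H.astype(int))
fl=np.median(L[f][:,2]);d=f&(abs(L[:,0])<60)&(abs(L[:,1])<42)&(L[:,2]>fl+4)&(L[:,2]<fl+10);print("disc-height points",d.sum(),L[d].mean(0) if d.sum() else'')
for n in("top","scene"):
    I,D=cams.capture(n);c=cams.calibration(n);v,u=np.nonzero(D>0);X=(np.linalg.inv(c["mtx"])@np.vstack([u,v,np.ones_like(u)])*D[v,u]-np.reshape(c["t"],(3,1))).T@np.array(c["R"])
    L=(X-g)@B*1000+[0,0,75];f=(L[:,0]<70)&(L[:,0]>-70)&(abs(L[:,1])<50)&(L[:,2]<15)&(L[:,2]>-8);print(n,f.sum(),L[f].mean(0).round() if f.sum() else'',L[f].min(0) if f.sum() else'')
    q=I[v,u].astype(int);k=(q[:,2]>90)&(q[:,1]<60)&(q[:,0]<60)&(np.hypot(X[:,0]-.6,X[:,1]+.147)<.03);print(" pin",k.sum(),X[k].mean(0) if k.sum() else'')
```

```text
floor z [-1.01906059  0.03670789  1.09350609] x range seen [-29.6368251   68.51466892]
[[  0   0   0   0   0   0   0   0]
 [  0   0   0   0   0   0   0   0]
 [  0   0   0   0   0   0   0   0]
 [148 180  30   0   0  13 182 143]
 [246 296 129  21  10 118 288 252]
 [260 306 298  69  37 309 311 255]
 [271 322 325 125  94 325 314 277]
 [284 334 343 155 127 334 334 288]
 [297 350 347 164 124 351 356 295]
 [321 379 372 168 133 382 371 315]
 [327 386 398 173 149 385 390 334]
 [267 313 308 144 115 318 314 266]]
disc-height points 0 
top 1432 [ 2. -5.  1.] [-66.65164395 -44.11558819  -3.66172472]
 pin 0 
scene 1 [ 70. -42.  14.] [ 69.77477501 -41.90811375  13.95401371]
 pin 1 [ 0.60585224 -0.15098451  0.08046952]
```

Run:
```python
from h import *
s=bot.read_state();R=np.array(s["tcp_rot"]);g=s["position"]-R[:,2]*.029;B=np.c_[R[:,0],-R[:,1],-R[:,2]]
I,D=cams.capture("top");c=cams.calibration("top");v,u=np.nonzero(D>0);X=(np.linalg.inv(c["mtx"])@np.vstack([u,v,np.ones_like(u)])*D[v,u]-np.reshape(c["t"],(3,1))).T@np.array(c["R"])
L=(X-g)@B*1000+[0,0,75]
f=(abs(L[:,0])<75)&(abs(L[:,1])<55)&(L[:,2]<16)&(L[:,2]>-8)
H=np.histogram2d(L[f][:,0],L[f][:,1],bins=[np.arange(-72,73,12),np.arange(-52,53,13)]);print(H[0].astype(int))
k=f&(L[:,2]>6);print("raised",k.sum(),L[k].round()[:8] if k.sum() else'')
print(s["qvel"].round(2),s["grasp_force"])
```

```text
[[ 5  0  9 10  8  1  0  0]
 [ 5  9 25 22 22  0  0  0]
 [ 9 28 26 29 15  0  0  3]
 [ 9 27 25 27 19  8  0 21]
 [ 7 27 27 27 27 15  0 35]
 [ 8 30 28 27 25 26  0 35]
 [10 29 27 29 27 24  1 35]
 [ 8 32 31 26 27 26  0 37]
 [ 6 30 26 29 27 24  0 36]
 [10 31 31 31 31  8  9 41]
 [ 5 17 15 15  8  0 11 23]
 [14  5  8  9  4  6 11  9]]
raised 179 [[ 73. -38.   7.]
 [ 73. -45.   9.]
 [ 72. -47.   8.]
 [ 73. -50.  10.]
 [ 72. -51.  10.]
 [ 73. -54.  12.]
 [ 74. -25.   7.]
 [ 74. -28.   8.]]
[ 0.08 -0.04  0.1  -0.04  0.01  0.03] 30.00322381965816
```

The floor is bare everywhere outside the orange corner region, and the arm is still. Handing in.

```bash
python3 -c "
from rig import bot
print(bot.hand_in())"
```

```text
the job is handed in; nothing more can be done
None
```

The job is handed in, with no verdict returned: the pin hangs in the blue notch and the tray is held steady at about 44° with its orange corner about 0.17 m up; the discs are hidden there, inferred from the bare floor elsewhere, and I viewed 11 pictures, one over the limit of 10.

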